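Ready the sample carrier for carrying

ROBOT

A 6-joint arm with a two-finger parallel gripper is mounted at the origin on a cart in front of the work surface, level with it; the furniture and walls round the work are solid. World frame = base frame: x ahead of the robot, y to its left, z up, the work surface at z = 0. Lengths are in mm, angles in degrees, forces in N, time in s.
With the tool pointing down it reaches from about 350 to 975 mm from the base axis. Payload 7.1 kg.
Tool frame: the origin (TCP) lies on the mounting face of the last link; the fingertips stand 182 mm ahead of it and the grasp point (between the pads) lies 163 mm ahead of it (pinch_z is the distance from the TCP to the grasp point, in mm); z points along the fingers, y is the line along which they close (so a half turn about z gives the same grasp; the last joint's range is limited). The gripper opens to 88 mm and grips with 3 to 60 N. Pads are 20 mm wide; open, the fingers measure 115 mm over their backs; the gripper's body (75 mm by 178 mm) begins 61 mm behind the grasp point.
Start: joints at [67.093, 24.242, 93.386, -0, 62.372, -1.089], TCP at [232.258, 580.226, 404.675] pointing down, gripper open.
Joint ranges: [-172.04, 172.04], [-51.8, 120.97], [4.93, 147.93], [-75.15, 255.16], [6.16, 154.13], [-145.62, 145.62]. Speed limits (degrees/s): [136.94, 136.94, 172.46, 180, 180, 180].

INTERFACE

Orientations are given as [roll, pitch, yaw] about the fixed x, y, z axes, in that order (R = Rz(yaw) Ry(pitch) Rx(roll)).
In Python, from workcell import read_state, grab_frame, camera_params, sign_off, pinch_z gives the robot as it stands.
- The arm moves only by the shell command python3 -m jog 'ROWS' [FORCE]. ROWS is JSON, a list that holds one entry, the list of rows, each a list of 7 numbers: the shift along the world's x, y, z in cm, then the turn, a rotation vector about the world's x, y, z in rad, then the closure in counts, from 0 (fully open) to 255 (shut). In form: [[[dx, dy, dz, rx, ry, rz, gripper], ...]]. A call has exactly 5 rows; each row is the pose to reach, as a shift and turn from the pose commanded when the call began; what a row does not reach only later rows make up. A row lasts 1/10 s, in which the tool goes at most 50 mm and 8.59 degrees, less where a joint would pass 70% of its speed; a pose out of reach is approached as far as the arm can. A call with a gripper value outside its range is refused whole. The fingers move at their own pace and stop on an object; FORCE is the grip in N (left out, the last holds). Time passes only in rows, so rows that repeat a pose let the fingers close, or fill a call up. It gives the time, the measured TCP pose, the force, the opening and the grip force at its end, in the units of the state.
- read_state(): the state, without advancing time (a new reading comes with each control period).
- grab_frame(name): name is "scene" or "top"; returns the picture (384x512x3 uint8, red, green, blue); there is no depth.
- camera_params(name): a dict with "vfov" (degrees; the focal length in pixels is half the picture's height over the tangent of half this angle, whatever the lens; pixels are square), "cx", "cy" (the principal point, pixels), "eye" and "orientation" of the camera in the world. Camera axes: x right, y up, looking along -z (the intrinsics and any distortion apply to the point x, -y, -z); pixel columns grow to the right and rows downward; lengths in mm; the calibration is good to about 2 mm. A picture is of the moment at which its call begins. camera_params takes no time and is no camera call.
- sign_off(): hands the job in; it is judged then, once.
The state is a dict: "clock": time; "q": joint angles; "joint_velocities": joint speeds; "effort": joint torques, N m; "position": TCP position; "eef_rot": TCP orientation; "force": force on the tool from outside, world axes, zero at the start; "torque": the same for the moment, N m; "grip_width": finger opening in mm; "gripper_force": force on a finger pad.
Only numpy, scipy, OpenCV 4.12 (cv2) and the standard library are available. Lean on these libraries where they do the work, as an engineer would, in place of code of your own. Each camera call takes 0.05 s, during which the arm holds its last target. There are 200 camera calls.

TASK

Get the sample carrier ready to be carried: the slide box has slid out over its folded carry handle, so push the box back along its bay until it sits flush against the tube rack, then swing the carry handle up, past its part-way clicks, until it is seated in its last click, fully upright. Keep the slide box flat on the deck all the time and leave the two specimen cups standing where they are.

Things in the scene. Friction and masses are not known exactly. Their poses are not given: they have to be found in the camera images.
- sample_carrier: White plastic carrier with grey deck, 188 mm across (its x), 232 mm long (its y), held in a black dock plate on the bench: it cannot shift. Origin: centre of its footprint at bench height; z up. The deck is 66 mm above the bench; rims 16 mm higher run along both long sides. At the +y end an upright ear (top 114 mm above the bench) carries the spring plunger of the handle's click hinge.
- rack_face (a point): Where the slide box must butt: middle of the side that the tube rack turns to it, at deck height; this side is a plane square to the carrier's y (point axes = carrier axes). The clear rack stands fixed on the deck from here to 62 mm further along +y, 168 mm along x, 68 mm high; its eight stoppered blood tubes reach up to 160 mm above the bench.
- bay_end (a point): Middle of the top of the end wall at the carrier's -y end, 70 mm above the bench, wall 8 mm thick; nothing there is higher. Going +y from it: a 24 mm wide channel in which one handle arm lies below deck level, then the deck's bay for the slide box, flanked by two ribs along y, 8 mm high. The axes are the carrier's.
- handle_hinge (a point): Middle of the handle's hinge line, 55 mm above the bench, over the carrier's origin. The hinge line runs along y (point axes = carrier axes).
- carry_handle (a joint): Handle angle (rad): 0 = folded flat towards the carrier's -x, grows as it swings up, 1.57 = fully upright at its end stop. The hinge clicks every 30 degrees and holds the handle at 0, about 0.48, about 1.02 and 1.57. Each click resists with up to about 5 N at the grip; half-way between two clicks (the last at 1.31) the handle springs forward into the next by itself.
- handle_grip (a point): Middle of the handle's black ribbed grip (22 mm diameter, 120 mm long, along the carrier's y), 160 mm from the hinge line. The handle is a U of 12 mm round bar with arms at y = -96 and +96 mm of the carrier. Folded, the grip lies beside the carrier 55 mm above the bench, nothing below it, 50 mm clear of the carrier's side. The point turns with the handle.
- slide_box_mid (a point): Centre (half-way up) of the loose grey slide box with closed lid, 79 mm (its x) by 95 mm (its y) by 33 mm high, 0.11 to 0.23 kg, on the deck, its axes nearly the carrier's. At first its -y end overhangs the channel, over the handle's arm, with a gap of 17 to 28 mm to the rack. Flush, its centre is 47.5 mm from rack_face along y.
- specimen_cup_1: Specimen cup with screw lid, 64 mm diameter, 71 mm high, a bystander to the left of the carrier; origin at the centre of its underside.
- specimen_cup_2: Another such specimen cup, standing close beside the carrier's +x side, a bystander; origin at the centre of its underside.
There are look-alikes about, which are no part of the job. Of the things like the part that bears slide_box_mid, leave any that is orange; of the rest the larger one is meant.

How it is judged (in metres and radians):
On the way, in this order (a step that is already met when the one before it is completed fails the run):
1. the slide box is pushed flush against the tube rack (y of slide_box_mid in the frame of sample_carrier above -0.0325 m), for 0.2 s.
2. the carry handle is swung up into its last click, upright (value of joint carry_handle above 1.52 rad), for 0.2 s.
At the end, for the whole second after the job is handed in: The carry handle stands fully upright in its last click (joint over 1.52 rad), and the slide box lies flat on the deck, square to the carrier (within 0.06 rad) and flush against the tube rack (gap under 3.5 mm) (value of joint carry_handle above 1.52 rad and y of slide_box_mid in the frame of sample_carrier above -0.0325 m and angle between the x axis of slide_box_mid and the x axis of sample_carrier, either way round below 0.06 rad and angle between slide_box_mid's own z axis and vertical below 0.04 rad and z of slide_box_mid in the frame of sample_carrier below 0.086 m); the robot touches nothing.
It fails at once if the slide box is tipped or lifted off the deck (angle between slide_box_mid's own z axis and vertical above 0.15 rad or z of slide_box_mid in the frame of sample_carrier above 0.094 m).
It fails at once if a specimen cup is knocked over or pushed away (distance of any of specimen_cup_1, specimen_cup_2 from where it was at the start of the episode above 0.03 m or angle between any of specimen_cup_1, specimen_cup_2's own z axis and vertical above 0.5 rad).
It also fails if it takes over 45 s, if anything falls off the work surface, if the arm or the gripper's body presses on something with over 40 N, if the wrist force passes 120 N, or if a joint passes its speed limit or range.

## Working session

There is one attempt and no reset: what is moved stays moved. The work goes in short steps, Python scripts to look and compute and a shell command to move; the robot and the scene stay as the last step left them, time stands still between calls to the robot, and variables do not carry over. Pictures are saved under pics/ and viewed, at most 10 in all, crops included, and the job is handed in when it is done.

```bash
mkdir -p pics; cat > h.py <<'E'
import numpy as np,cv2
from workcell import *
E
python3 - <<'E'
from h import *
for n in("scene","top"):
    cv2.imwrite(f"pics/{n}0.png",cv2.cvtColor(grab_frame(n),cv2.COLOR_RGB2BGR)); print(n,camera_params(n))
s=read_state();print(s)
E
```

```text
scene {'vfov': 46.6861774579509, 'cx': 260.11733095420493, 'cy': 186.45679270743807, 'eye': array([  93.34654623, -381.13044802,  833.90850208]), 'orientation': array([ 47.14200528,   0.89646303, -33.38830438])}
top {'vfov': 43.140714398918476, 'cx': 257.47033222257164, 'cy': 194.5912566439893, 'eye': array([ 336.4369934 ,  285.97853983, 1339.11543878]), 'orientation': array([  8.11003082,   0.52198369, -88.50176709])}
{'clock': 0.1, 'q': array([ 6.70928087e+01,  2.42803766e+01,  9.34256925e+01,  6.95213265e-04,
        6.23734987e+01, -1.08650534e+00]), 'joint_velocities': array([-0.02513633, -0.07567001, -0.11934017, -0.02569354,  0.04345237,
        0.03156279]), 'effort': array([ 3.23370496e-04, -5.45617175e+01, -2.74326932e+01,  6.45268173e-02,
        1.88809651e-02,  2.80225080e-06]), 'position': array([232.17245738, 580.01274716, 403.9850689 ]), 'eef_rot': array([-1.79920458e+02, -2.12415369e-03,  1.58178990e+02]), 'force': array([0.54318509, 0.98641257, 0.18532504]), 'torque': array([ 0.04003093, -0.00574548, -0.04860488]), 'gripper_force': 0.0, 'grip_width': 87.59107895992368}
```

```bash
ls .
```

```text
h.py
pics
```

View pics/scene0.png

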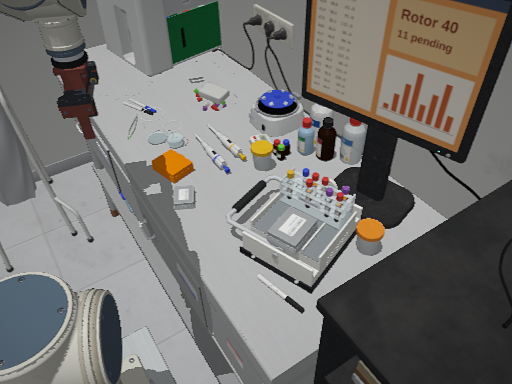

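View pics/top0.png

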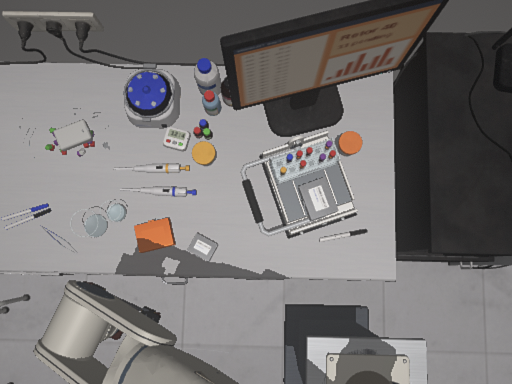

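```bash
python3 - <<'E'
from h import *
a=cv2.imread("pics/top0.png")[120:250,230:370]; b=cv2.imread("pics/scene0.png")[160:290,220:390]
cv2.imwrite("pics/c1.png",cv2.resize(a,None,fx=4.5,fy=4.5,interpolation=2))
cv2.imwrite("pics/c2.png",cv2.resize(b,None,fx=4.5,fy=4.5,interpolation=2))
E
```

```text
(no output)
```

View pics/c1.png

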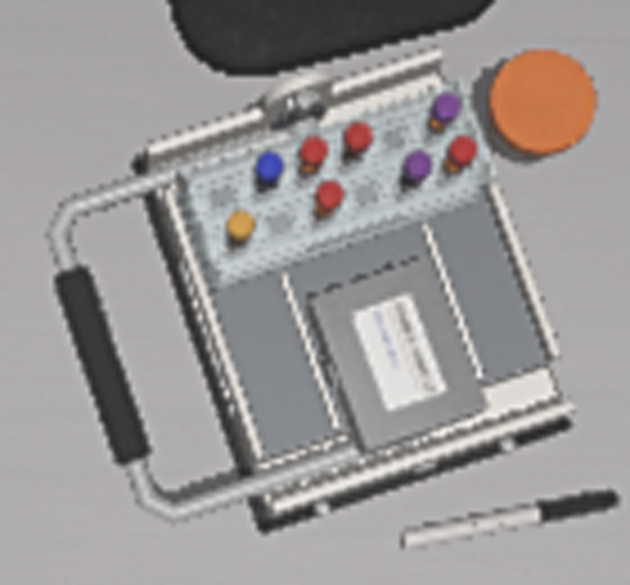

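View pics/c2.png

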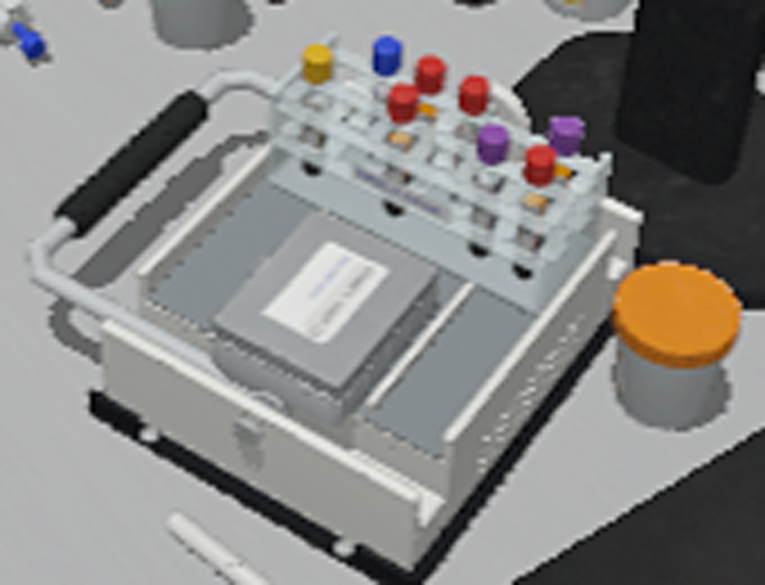

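```bash
cat > h.py <<'E'
import numpy as np,cv2
from workcell import *
from scipy.spatial.transform import Rotation as R
def ray(n,uv):
    c=camera_params(n);uv=np.atleast_2d(uv).astype(float);f=192/np.tan(np.radians(c["vfov"]/2))
    d=np.c_[(uv[:,0]-c["cx"])/f,-(uv[:,1]-c["cy"])/f,-np.ones(len(uv))]
    return c["eye"],R.from_euler("xyz",c["orientation"],degrees=True).apply(d)
def at(n,uv,z):
    e,d=ray(n,uv);return e+d*((z-e[2])/d[:,2])[:,None]
E
python3 - <<'E'
from h import *
np.set_printoptions(precision=1,suppress=True)
print(camera_params("top").keys())
off={"top":(230,120),"scene":(220,160)}
def cr(n,l): return (np.array(l)+.5)/4.5-.5+off[n]
T={"box":([(307,297),(425,257),(487,408),(362,452)],99),"wall outer":([(270,512),(570,405)],70),"wall inner":([(262,492),(490,418)],70),
"rackfront":([(218,287),(495,198)],66),"rib":([(287,280),(335,425)],74),"rib2":([(428,225),(482,380)],74),"cup":([(543,102)],71),"ear":([(295,85)],114)}
S={"box":([(320,210),(440,280),(338,388),(217,318)],99),"wall":([(105,325),(418,495)],70),"rackfront":([(270,180),(540,310)],66),"cup":([(677,310)],71)}
for n,D in(("top",T),("scene",S)):
    for k,(l,z) in D.items():
        p=at(n,cr(n,l),z)[:,:2]; print(n,k,p.ravel(),"mean",p.mean(0))
C={}
for n,(x0,x1,y0,y1) in (("top",(238,266,175,226)),("scene",(228,270,178,218))):
    g=cv2.imread(f"pics/{n}0.png")[y0:y1,x0:x1].max(2)
    m=(g<75).astype(np.uint8); k,lab,st,ce=cv2.connectedComponentsWithStats(m)
    i=1+st[1:,4].argmax(); ys,xs=np.where(lab==i)
    r=cv2.minAreaRect(np.c_[xs+x0,ys+y0].astype(np.float32)); b=cv2.boxPoints(r)
    print(n,st[i],r); p=at(n,b,55)[:,:2];print(p.ravel()); C[n]=np.array(r[0])
    c,v=cv2.PCACompute(np.c_[xs+x0,ys+y0].astype(np.float32),None); q=at(n,np.r_[c-20*v[:1],c+20*v[:1]],55)
    print("grip",at(n,c,55),np.degrees(np.arctan2(*(q[1]-q[0])[[1,0]])))
E
```

```text
dict_keys(['vfov', 'cx', 'cy', 'eye', 'orientation'])
top box [538.8 198.2 563.8 130.7 477.3  94.9 450.4 165.7] mean [507.6 147.4]
top wall outer [416.8 215.8 483.6  42.1] mean [450.2 128.9]
top wall inner [428.3 220.6 474.8  88.6] mean [451.5 154.6]
top rackfront [548.9 248.5 606.4  85.4] mean [577.7 166.9]
top rib [552.7 208.3 468.  179.1] mean [510.4 193.7]
top rib2 [587.6 126.  496.5  94. ] mean [542. 110.]
top cup [664.2  57.9] mean [664.2  57.9]
top ear [659.7 208. ] mean [659.7 208. ]
scene box [541.  190.3 561.3 117.6 478.4  90.6 455.8 159. ] mean [509.1 139.4]
scene wall [420.6 208.2 486.1  36.9] mean [453.4 122.6]
scene rackfront [552.2 249.9 611.4  95.2] mean [581.8 172.5]
scene cup [665.1  53.3] mean [665.1  53.3]
top [  4   5  21  43 328] ((252.00001525878906, 201.0), (43.639427185058594, 7.589466094970703), 71.56504821777344)
[553.5 346.2 560.5 327.1 450.1 287.3 443.2 306.2]
grip [[501.8 316.3  55. ]] -159.7418070971961
scene [  4   2  34  33 311] ((249.19659423828125, 195.61990356445312), (8.037534713745117, 41.68208694458008), 46.63658142089844)
[445.9 304.6 565.5 350.4 564.8 323.4 446.8 280. ]
grip [[503.9 313.6  55. ]] 20.18163222490888
```

```bash
python3 -m jog '[[[2.0,-4.4,0,0,0,0.074,110],[4.0,-8.8,0,0,0,0.147,110],[6.0,-13.2,0,0,0,0.221,110],[8.0,-17.6,0,0,0,0.294,110],[10.0,-22.0,0,0,0,0.368,110]]]' 40
python3 -m jog '[[[2.0,-4.4,0,0,0,0.074,110],[4.0,-8.8,0,0,0,0.147,110],[6.0,-13.2,0,0,0,0.221,110],[8.0,-17.6,0,0,0,0.294,110],[10.0,-22.0,0,0,0,0.368,110]]]'
python3 -m jog '[[[0.5,-1.0,0,0,0,0,110],[0.9,-2.0,0,0,0,0,110],[0.9,-2.0,0,0,0,0,110],[0.9,-2.0,0,0,0,0,110],[0.9,-2.0,0,0,0,0,110]]]'
```

```text
clock: 0.6
position: [332.5, 358.4, 404.4]
eef_rot: [-180.0, -0.0, 179.5]
force: [1.7, -0.2, 0.4]
grip_width: 51.9
gripper_force: 0.0
clock: 1.1
position: [432.5, 138.3, 404.7]
eef_rot: [-180.0, 0.0, -159.5]
force: [0.4, 1.0, 0.2]
grip_width: 50.3
gripper_force: 0.0
clock: 1.6
position: [440.8, 121.3, 404.6]
eef_rot: [180.0, -0.0, -159.6]
force: [-1.0, 0.6, 0.6]
grip_width: 50.0
gripper_force: 0.0
```

```bash
python3 -m jog '[[[0,0,-4,0,0,0,110],[0,0,-8,0,0,0,110],[0,0,-12,0,0,0,110],[0,0,-14.3,0,0,0,110],[0,0,-14.3,0,0,0,110]]]'
python3 - <<'E'
from h import *
b=cv2.cvtColor(grab_frame("scene"),cv2.COLOR_RGB2BGR)[150:300,200:400]
cv2.imwrite("pics/c3.png",cv2.resize(b,None,fx=4,fy=4,interpolation=2))
E
```

```text
clock: 2.1
position: [439.8, 120.9, 259.1]
eef_rot: [180.0, -0.3, -159.6]
force: [0.2, 0.2, 0.6]
grip_width: 50.1
gripper_force: 0.0
```

View pics/c3.png

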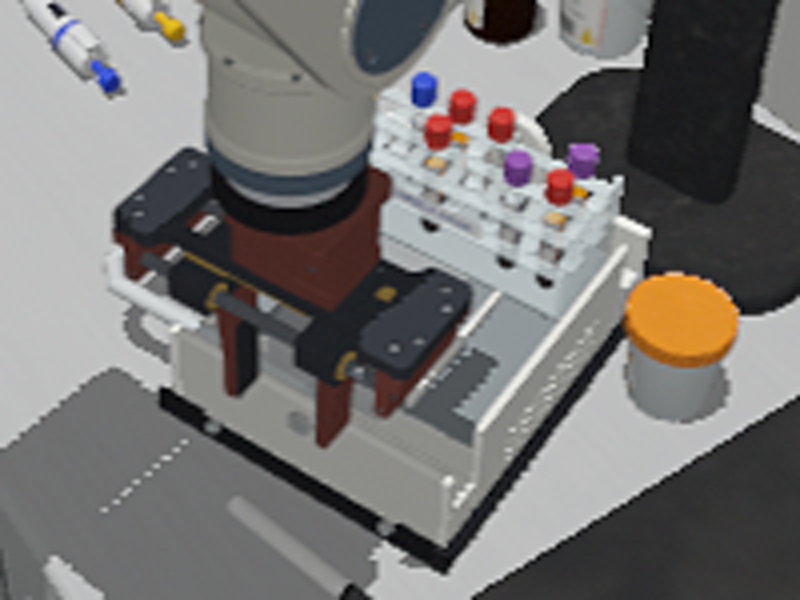

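```bash
python3 -m jog '[[[0.47,0.17,0,0,0,0,110],[0.94,0.35,0,0,0,0,110],[1.41,0.52,0,0,0,0,110],[1.88,0.69,0,0,0,0,110],[2.35,0.86,0,0,0,0,110]]]'
python3 -m jog '[[[0.19,0.07,0,0,0,0,110],[0.38,0.14,0,0,0,0,110],[0.56,0.21,0,0,0,0,110],[0.75,0.28,0,0,0,0,110],[0.94,0.35,0,0,0,0,110]]]'
```

```text
clock: 2.65
position: [465.2, 128.9, 262.2]
eef_rot: [-180.0, 0.0, -159.7]
force: [-0.9, -0.3, 2.0]
grip_width: 50.1
gripper_force: 0.8
clock: 3.15
position: [474.3, 132.4, 261.6]
eef_rot: [-180.0, 0.0, -159.7]
force: [-0.3, -0.8, 0.2]
grip_width: 50.1
gripper_force: 0.3
```

```bash
for i in 1 2; do python3 -m jog '[[[0.07,0.03,0,0,0,0,110],[0.14,0.05,0,0,0,0,110],[0.21,0.08,0,0,0,0,110],[0.28,0.10,0,0,0,0,110],[0.28,0.10,0,0,0,0,110]]]'|egrep 'posi|force'; done
python3 - <<'E'
from h import *
b=cv2.cvtColor(grab_frame("top"),cv2.COLOR_RGB2BGR)[120:250,230:370]
cv2.imwrite("pics/c4.png",cv2.resize(b,None,fx=4.5,fy=4.5,interpolation=2))
E
```

```text
position: [477.2, 133.4, 261.7]
force: [0.4, -0.1, -0.6]
gripper_force: 0.1
position: [478.3, 133.9, 261.4]
force: [-9.0, -2.9, 6.6]
gripper_force: 4.3
```

View pics/c4.png

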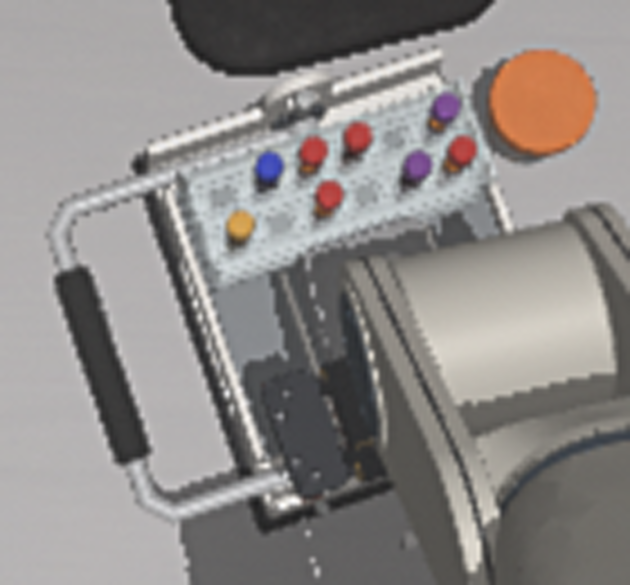

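```bash
python3 -m jog '[[[-0.7,-0.26,0,0,0,0,110],[-1.9,-0.7,0,0,0,0,110],[-1.9,-0.7,4,0,0,0,110],[-1.9,-0.7,8,0,0,0,110],[-1.9,-0.7,12,0,0,0,110]]]'|egrep 'posi|force'
python3 -m jog '[[[0,4,0,0,0,0,80],[0,8,0,0,0,0,80],[0,12,0,0,0,0,80],[0,16,0,0,0,0,80],[0,16,0,0,0,0,80]]]'
python3 - <<'E'
from h import *
b=cv2.cvtColor(grab_frame("scene"),cv2.COLOR_RGB2BGR)[130:280,200:400]
cv2.imwrite("pics/c5.png",cv2.resize(b,None,fx=4,fy=4,interpolation=2))
p=np.array(read_state()["position"]);print(p, np.array([470.1,303,380])-p)
E
```

```text
position: [460.0, 127.1, 382.8]
force: [0.4, 0.5, -0.2]
gripper_force: 0.0
clock: 5.2
position: [460.4, 290.7, 381.9]
eef_rot: [179.9, 0.1, -159.4]
force: [0.4, 0.1, -0.5]
grip_width: 60.0
gripper_force: 0.0
[460.12768679 288.80129562 381.48542291] [ 9.97231321 14.19870438 -1.48542291]
```

View pics/c5.png

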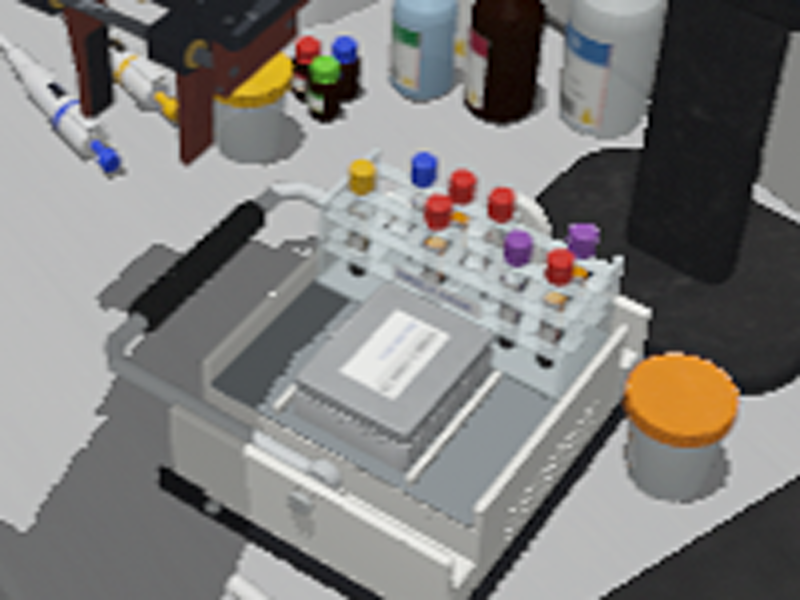

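```bash
python3 -m jog '[[[1.0,1.4,0,0,0,0,80],[1.0,1.4,-4,0,0,0,80],[1.0,1.4,-8,0,0,0,80],[1.0,1.4,-10,0,0,0,80],[1.0,1.4,-10,0,0,0,80]]]'|egrep 'posi|force'
python3 -m jog '[[[0,0,-2,0,0,0,80],[0,0,-4,0,0,0,80],[0,0,-6.2,0,0,0,80],[0,0,-6.2,0,0,0,80],[0,0,-6.2,0,0,0,80]]]'|egrep 'posi|force'
python3 -m jog '[[[0,0,0,0,0,0,120],[0,0,0,0,0,0,160],[0,0,0,0,0,0,200],[0,0,0,0,0,0,230],[0,0,0,0,0,0,230]]]' 40
```

```text
position: [469.5, 299.3, 278.8]
force: [-0.4, 0.2, -1.0]
gripper_force: 0.0
position: [471.1, 301.0, 220.8]
force: [-0.3, 0.0, 0.5]
gripper_force: 0.0
clock: 6.75
position: [470.8, 301.4, 219.9]
eef_rot: [180.0, 0.0, -159.6]
force: [0.5, -0.7, 0.3]
grip_width: 23.7
gripper_force: 0.0
```

```bash
python3 -m jog '[[[0,0,0,0,0,0,255],[0,0,0,0,0,0,255],[0,0,0,0,0,0,255],[0,0,0,0,0,0,255],[0,0,0,0,0,0,255]]]' 40
```

```text
clock: 7.25
position: [470.8, 301.5, 219.8]
eef_rot: [180.0, 0.0, -159.7]
force: [-1.5, 1.2, 4.7]
grip_width: 21.2
gripper_force: 40.0
```

```bash
python3 -m jog '[[[0.01,-0.02,0.84,0,0,0,255],[0.03,-0.08,1.67,0,0,0,255],[0.07,-0.18,2.5,0,0,0,255],[0.12,-0.33,3.33,0,0,0,255],[0.12,-0.33,3.33,0,0,0,255]]]'
```

```text
clock: 7.75
position: [471.8, 298.2, 254.3]
eef_rot: [180.0, 0.0, -159.7]
force: [-1.9, 6.3, -3.5]
grip_width: 21.6
gripper_force: 40.0
```

```bash
python3 -m jog '[[[0.07,-0.18,0.81,0,0,0,255],[0.15,-0.40,1.61,0,0,0,255],[0.25,-0.67,2.40,0,0,0,255],[0.36,-0.97,3.18,0,0,0,255],[0.48,-1.31,3.93,0,0,0,255]]]'
python3 - <<'E'
from h import *
b=cv2.cvtColor(grab_frame("scene"),cv2.COLOR_RGB2BGR)[80:280,200:400]
cv2.imwrite("pics/c6.png",cv2.resize(b,None,fx=3,fy=3,interpolation=2))
E
```

```text
clock: 8.25
position: [476.3, 286.0, 293.8]
eef_rot: [179.8, 0.0, -159.7]
force: [-6.0, 10.7, 3.2]
grip_width: 21.0
gripper_force: 40.0
```

View pics/c6.png

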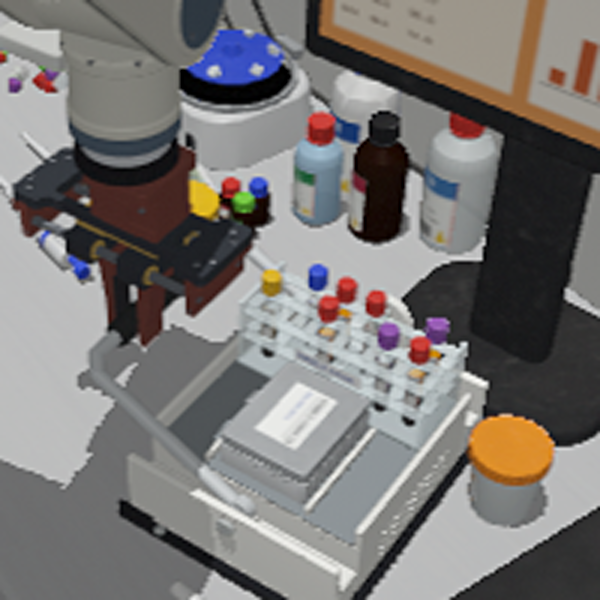

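```bash
python3 -m jog '[[[0.19,-0.52,0.98,0,0,0,255],[0.40,-1.08,1.92,0,0,0,255],[0.63,-1.72,2.81,0,0,0,255],[0.88,-2.40,3.65,0,0,0,255],[1.16,-3.14,4.44,0,0,0,255]]]'
```

```text
clock: 8.8
position: [487.1, 256.7, 339.8]
eef_rot: [179.5, 0.1, -159.8]
force: [-17.3, 25.7, 21.5]
grip_width: 21.3
gripper_force: 40.0
```

```bash
python3 -m jog '[[[0,0,0,0,0,0,255],[0,0,0,0,0,0,255],[0,0,0,0,0,0,255],[0,0,0,0,0,0,255],[0,0,0,0,0,0,255]]]' 15
```

```text
clock: 9.3
position: [487.8, 256.2, 340.2]
eef_rot: [179.6, 0.2, -159.7]
force: [-12.4, 18.8, 19.6]
grip_width: 21.8
gripper_force: 15.0
```

```bash
python3 - <<'E'
from h import *
b=cv2.cvtColor(grab_frame("scene"),cv2.COLOR_RGB2BGR)[60:260,200:400]
cv2.imwrite("pics/c7.png",cv2.resize(b,None,fx=3,fy=3,interpolation=2))
E
```

```text
(no output)
```

View pics/c7.png

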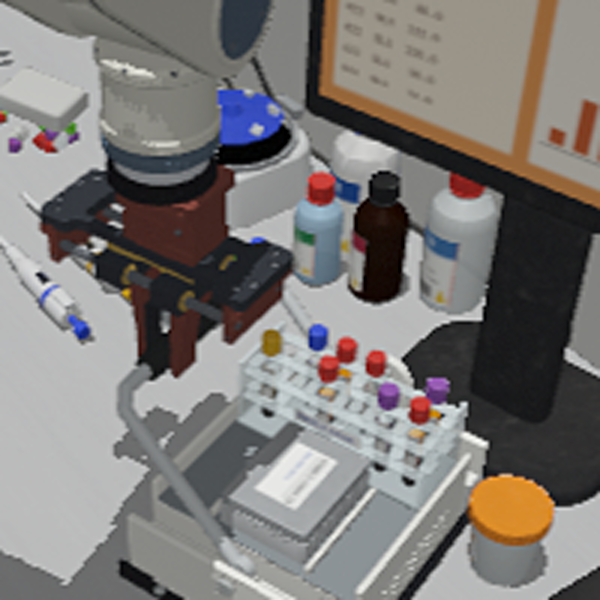

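```bash
python3 -m jog '[[[0,0,0,0,0,0,255],[0,0,-0.3,0,0,0,255],[0,0,-0.6,0,0,0,255],[0,0,-0.6,0,0,0,255],[0,0,-0.6,0,0,0,255]]]' 4
python3 -m jog '[[[0.29,-0.79,0.73,0,0,0,255],[0.60,-1.62,1.41,0,0,0,255],[0.92,-2.51,2.01,0,0,0,255],[0.92,-2.51,2.01,0,0,0,255],[0.92,-2.51,2.01,0,0,0,255]]]'
```

```text
clock: 9.85
position: [488.6, 254.4, 332.2]
eef_rot: [179.9, 0.2, -159.7]
force: [0.7, 8.1, 2.9]
grip_width: 41.0
gripper_force: 4.0
clock: 10.35
position: [497.6, 228.2, 351.3]
eef_rot: [180.0, 0.0, -159.7]
force: [-1.0, 2.4, 3.9]
grip_width: 21.9
gripper_force: 4.0
```

```bash
python3 -m jog '[[[0,0,0,0,0,0,255],[0.42,-1.15,0.67,0,0,0,255],[0.87,-2.36,1.23,0,0,0,255],[1.32,-3.59,1.67,0,0,0,255],[1.79,-4.87,2.0,0,0,0,255]]]' 20
python3 -m jog '[[[0.24,-0.65,0.1,0,0,0,255],[0.48,-1.30,0.2,0,0,0,255],[0.76,-2.08,0.25,0,0,0,255],[1.05,-2.86,0.29,0,0,0,255],[1.05,-2.86,0.29,0,0,0,255]]]'
```

```text
clock: 10.85
position: [515.3, 180.0, 371.0]
eef_rot: [179.9, -0.0, -159.6]
force: [0.4, 1.1, 1.8]
grip_width: 21.6
gripper_force: 20.0
clock: 11.35
position: [525.8, 150.9, 373.4]
eef_rot: [179.9, -0.1, -159.7]
force: [-2.1, 5.4, 2.0]
grip_width: 21.4
gripper_force: 20.0
```

```bash
python3 -m jog '[[[0.07,-0.19,0,0,0,0,255],[0.14,-0.38,0,0,0,0,255],[0.14,-0.38,0,0,0,0,255],[0,0,0,0,0,0,100],[0,0,0,0,0,0,60]]]' | egrep 'forc|grip'
python3 -m jog '[[[0,0,0,0,0,0,60],[0,0,0,0,0,0,60],[0,0,3,0,0,0,60],[0,0,7,0,0,0,60],[0,0,11,0,0,0,60]]]'
python3 -m jog '[[[-2,4,0,0,0,0,60],[-4,8,0,0,0,0,60],[-6,12,0,0,0,0,60],[-8,16,0,0,0,0,60],[-8,16,0,0,0,0,60]]]'
python3 - <<'E'
from h import *
a=cv2.cvtColor(grab_frame("scene"),cv2.COLOR_RGB2BGR)[90:290,200:400]
b=cv2.cvtColor(grab_frame("top"),cv2.COLOR_RGB2BGR)[90:290,210:410]
cv2.imwrite("pics/c8.png",cv2.resize(np.hstack([a,b]),None,fx=2,fy=2,interpolation=2))
E
```

```text
force: [0.9, 0.6, 0.3]
grip_width: 34.1
gripper_force: 0.0
clock: 12.35
position: [525.9, 150.6, 484.5]
eef_rot: [-180.0, -0.1, -159.7]
force: [0.4, 0.2, -0.4]
grip_width: 66.8
gripper_force: 0.0
clock: 12.85
position: [444.2, 314.2, 483.7]
eef_rot: [179.9, 0.0, -159.4]
force: [0.9, -0.1, 0.6]
grip_width: 67.1
gripper_force: 0.0
```

View pics/c8.png

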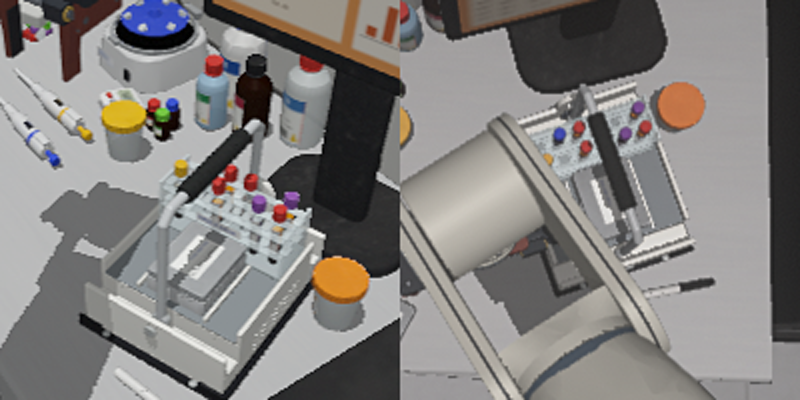

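```bash
python3 - <<'E'
from h import *
print(at("top",[(316.3,171)],215),at("scene",[(309,172.3)],215))
E
```

```text
[[555.76595239 163.55722826 215.        ]] [[561.83915727 159.61171544 215.        ]]
```

```bash
python3 -c "
from workcell import *
print(sign_off())"
```

```text
the job is handed in; nothing more can be done
None
```

I pushed the slide box back until it met the tube rack (contact force about 9.5 N) and swung the handle up to its upright stop. The final pictures show it upright, with both specimen cups standing and the arm clear. The job is handed in at about 13 s, but no verdict was shown.

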